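# Fit heat sinks to power modules and weight them down

## Robot

A 6-joint arm with a two-finger parallel gripper is mounted at the origin on a cart in front of the work surface, level with it; the furniture and walls round the work are solid. World frame = base frame: x ahead of the robot, y to its left, z up, the work surface at z = 0. Lengths are in mm, angles in rad, forces in N, time in s.
With the tool pointing down it reaches from about 250 to 850 mm from the base axis. Payload 12.5 kg.
Tool frame: the origin (TCP) lies between the finger pads; the fingertips stand 22 mm ahead of it and the grasp point (between the pads) lies 3 mm ahead of it; x points along the fingers, y is the direction in which the jaws open and shut, and the axes are right-handed (so a half turn about x gives the same grasp; the last joint's range is limited). The gripper opens to 93 mm and grips with 3 to 60 N. Pads are 15 mm wide; open, the fingers measure 128 mm over their backs; the gripper's body (75 mm by 188 mm) begins 65 mm behind the grasp point.
Start: joints at [-0.085, 0.351, 1.652, -0, 1.139, -0.085], TCP at [549.986, 0.027, 240.633] pointing down, gripper open.
Joint ranges: [-2.75, 2.75], [-0.79, 2.1], [0.01, 2.65], [-1.57, 4.71], [0.07, 3.14], [-2.87, 2.87]. Speed limits (rad/s): [2.22, 2.22, 2.79, 3.14, 3.14, 3.14].

## Interface

Orientations are given as a unit quaternion [x, y, z, w].
In Python, from workcell import env gives the robot as it stands. The module is installed in compiled form; this text tells all that it offers.
- The arm moves only by the tool carry_out, never from a script. Its argument "increments" is a list of rows, each a list of 7 numbers: the finger opening in mm, from 0 to 93, then the shift along the tool's x, y, z in mm, then the turn, a rotation vector about the tool's x, y, z in degrees. A call has 1 to 12 rows; each row shifts and turns the pose as measured when the row begins, along the tool's axes as they then stand; what a row does not reach is not made up. A row lasts 1/8 s, in which the tool goes at most 62.5 mm and 10.7 degrees, less where a joint would pass 70% of its speed; a pose out of reach is approached as far as the arm can. A call is refused whole if a number of a shift passes 62.5 or a number of a turn 10.7, either way. A call with a gripper value outside its range is refused whole. The fingers move at their own pace and stop on an object; "newtons" is the grip in N (left out, the last holds). Time passes only in rows, so rows that do not move let the fingers close. It gives the time, the measured TCP pose, the force and the opening at its end, in the units of the state.
- env.sense(): the state, without advancing time (a new reading comes with each control period).
- env.read_camera(name): name is "scene" or "side" or "wrist"; returns the picture (400x640x3 uint8, red, green, blue); there is no depth.
- env.calibration(name): a dict with "fx", "fy", "cx", "cy" (pixels), "rvec" (rotation vector, rad) and "tvec" (3), from world to camera coordinates, as OpenCV has them; the wrist camera has in their place "tool_from_camera" (4x4, takes a point from camera to tool coordinates, whose origin is the TCP and whose axes are the tool frame's). Camera axes: x right, y down, z forward; pixel columns grow to the right and rows downward; lengths in mm; the calibration is good to about 2 mm. A picture is of the moment at which its call begins: read the wrist's pose just before it. calibration takes no time and is no camera call.
- env.job_done(): hands the job in, once; it reports no verdict.
The state is a dict: "t": time; "joints": joint angles; "joint_vel": joint speeds; "effort": joint torques, N m; "position": TCP position; "tcp_rot": TCP orientation; "wrist_force": force on the tool from outside, world axes, zero at the start; "moment": the same for the moment, N m; "opening": finger opening in mm.
Only numpy, scipy, OpenCV 4.12 (cv2) and the standard library are available. Lean on these libraries where they do the work, as an engineer would, in place of code of your own. Each camera call takes 0.05 s, during which the arm holds its last target. There are 200 camera calls.

## Task

Two power modules stand in their bonding nests with the thermal pad showing. Seat on each module the heat sink of its own size, fins up and right down on the pad between the guide tabs, and then stand one of the two brass weights upright on the middle of each heat sink to press it while it bonds. Set everything down without dropping it, and leave the smallest heat sink, which belongs to neither module, lying where it is.

Things in the scene. Friction and masses are not known exactly. Their poses are not given: they have to be found in the camera images.
- nest_large_seat (a point): larger nest, fixed: brown plate 122 x 98 x 10 mm bearing a black module 76 x 52 mm with a grey pad on top. Point: centre of the pad's top, 23 mm above the bench; x along the module's long side, z up. Two steel guide tabs per side near the corners, 2.5 mm off the module, upright to 4 mm above the pad, then flared out 45 degrees to 10 mm above it; 54 mm free between those of a long side
- nest_medium_seat (a point): smaller nest, fixed: brown plate 102 x 84 x 10 mm bearing a black module 56 x 38 mm with a grey pad on top. Point: centre of the pad's top, 23 mm above the bench; x along the module's long side, z up. Two steel guide tabs per side near the corners, 2.5 mm off the module, upright to 4 mm above the pad, then flared out 45 degrees to 10 mm above it; 34 mm free between those of a long side
- sink_large_center (a point): largest bare aluminium heat sink: a block 76 x 52 mm, 30 mm high, with 9 upright fins; loose, 160 g. Point: its centre, 15 mm above its underside; x along the fins (long side), y across, z up. Grip it from above across y, on the two long flat outer faces.
- sink_medium_center (a point): middle-sized bare aluminium heat sink: a block 56 x 38 mm, 30 mm high, with 7 upright fins; loose, 90 g. Point: its centre, 15 mm above its underside; x along the fins (long side), y across, z up. Grip it from above across y, on the two long flat outer faces.
- sink_small_center (a point): smallest bare aluminium heat sink: a block 40 x 26 mm, 30 mm high, with 5 upright fins; loose, 50 g. Point: its centre, 15 mm above its underside; x along the fins (long side), y across, z up. Grip it from above across y, on the two long flat outer faces. It stays where it is.
- weight_a_center (a point): one of two alike turned brass weights, 40 mm in diameter, 58 mm high, knob on top; loose, about 500 g; either weight may go on either heat sink. Point: its centre, 29 mm above its underside; z up. Grip it from above across the 40 mm round body, in its lower 30 mm.
- weight_b_center (a point): one of two alike turned brass weights, 40 mm in diameter, 58 mm high, knob on top; loose, about 500 g; the other of the pair. Point: its centre, 29 mm above its underside; z up. Grip it from above across the 40 mm round body, in its lower 30 mm.
There are look-alikes about, which are no part of the job. What is shaped like the part that bears weight_b_center but pink is not meant.

How it is judged (in metres and radians):
At the end, for the whole second after the job is handed in: The largest heat sink lies flat on the larger module, the middle-sized one on the smaller (within 6 mm along each side, 3 mm in height, about 10 degrees), a weight stands upright on each, within 13 mm of its centre; all are released and at rest (x of sink_large_center in the frame of nest_large_seat between -0.006 and 0.006 m and y of sink_large_center in the frame of nest_large_seat between -0.006 and 0.006 m and z of sink_large_center in the frame of nest_large_seat between 0.012 and 0.018 m and angle between each of sink_large_center, sink_medium_center's own z axis and vertical below 0.08 rad and angle between the x axis of sink_large_center and the x axis of nest_large_seat, either way round below 0.17 rad and x of sink_medium_center in the frame of nest_medium_seat between -0.006 and 0.006 m and y of sink_medium_center in the frame of nest_medium_seat between -0.006 and 0.006 m and z of sink_medium_center in the frame of nest_medium_seat between 0.012 and 0.018 m and angle between the x axis of sink_medium_center and the x axis of nest_medium_seat, either way round below 0.17 rad and ((horizontal distance between weight_a_center and sink_large_center below 0.013 m and z of weight_a_center in the frame of sink_large_center between 0.039 and 0.049 m and angle between each of weight_a_center, weight_b_center's own z axis and vertical below 0.1 rad and horizontal distance between weight_b_center and sink_medium_center below 0.013 m and z of weight_b_center in the frame of sink_medium_center between 0.039 and 0.049 m) or (horizontal distance between weight_b_center and sink_large_center below 0.013 m and z of weight_b_center in the frame of sink_large_center between 0.039 and 0.049 m and angle between each of weight_b_center, weight_a_center's own z axis and vertical below 0.1 rad and horizontal distance between weight_a_center and sink_medium_center below 0.013 m and z of weight_a_center in the frame of sink_medium_center between 0.039 and 0.049 m)) and linear speed of each of sink_large, sink_medium, weight_a, weight_b below 0.02 m/s and contact force between each of sink_large, sink_medium, weight_a, weight_b and the fingers below 0.1 N); the robot touches nothing.
It fails at once if the smallest heat sink is moved by more than 30 mm (distance of sink_small_center from where it was at the start of the episode above 0.03 m).
It fails at once if a heat sink or a weight is dropped from more than about 3 cm (falls free faster than 0.8 m/s) ((linear speed of sink_large above 0.8 m/s and contact force between sink_large and the fingers below 0.1 N) or (linear speed of sink_medium above 0.8 m/s and contact force between sink_medium and the fingers below 0.1 N) or (linear speed of weight_a above 0.8 m/s and contact force between weight_a and the fingers below 0.1 N) or (linear speed of weight_b above 0.8 m/s and contact force between weight_b and the fingers below 0.1 N)).
It also fails if it takes over 96 s, if anything falls off the work surface, if the arm or the gripper's body presses on something with over 40 N, if the wrist force passes 120 N, or if a joint passes its speed limit or range.

## Working session

There is one attempt and no reset: what is moved stays moved. The work goes in short steps, Python scripts to look and compute and a tool call to move; the robot and the scene stay as the last step left them, time stands still between calls to the robot, and variables do not carry over. Pictures are saved under pics/ and viewed, about 12 in all and at most 16, crops included, and the job is handed in when it is done.

Besides the shell and the picture viewer there is one more tool, called as name(argument=value, ...) on one line, values as JSON. carry_out: Moves the arm, as the interface text tells. Its arguments: {"type":"object","properties":{"increments":{"type":"array","items":{"type":"array","items":{"type":"number"}}},"newtons":{"type":"number"}},"required":["increments"]}

```bash
mkdir -p pics; cat > h.py <<'E'
import numpy as np, cv2
from scipy.spatial.transform import Rotation as R
from workcell import env
def cam(name):
    c=env.calibration(name); K=np.array([[c['fx'],0,c['cx']],[0,c['fy'],c['cy']],[0,0,1.]])
    if 'tool_from_camera' in c:
        s=env.sense(); T=np.eye(4); T[:3,:3]=R.from_quat(s['tcp_rot']).as_matrix(); T[:3,3]=s['position']
        W=T@np.array(c['tool_from_camera']); return K,W[:3,:3],W[:3,3]
    Rm=cv2.Rodrigues(np.array(c['rvec'],float))[0]; return K,Rm.T,-Rm.T@np.array(c['tvec'],float)
def p2w(C,uv,z):
    K,Rw,o=C; uv=np.atleast_2d(uv).astype(float)
    d=np.c_[uv,np.ones(len(uv))]@np.linalg.inv(K).T@Rw.T
    return o+d*((z-o[2])/d[:,2])[:,None]
def w2p(C,P):
    K,Rw,o=C; q=(np.atleast_2d(P)-o)@Rw@K.T; return q[:,:2]/q[:,2:]
def snap(name,fn):
    C=cam(name); im=env.read_camera(name)[:,:,::-1].copy(); cv2.imwrite('pics/'+fn,im); return C,im
E
python3 - <<'E'
from h import *
s=env.sense(); print({k:np.round(v,3) for k,v in s.items()}); print(R.from_quat(s['tcp_rot']).as_matrix().round(3))
for n in('scene','side','wrist'):
    C,im=snap(n,n+'0.png'); print(n,C[0].round(1).tolist(),C[1].round(2).tolist(),C[2].round(0))
E
```

```text
{'t': np.float64(0.0), 'joints': array([-0.085,  0.351,  1.652,  0.   ,  1.139, -0.085]), 'joint_vel': array([-0.   ,  0.002,  0.001,  0.001, -0.001, -0.   ]), 'effort': array([ 1.0000e-03, -4.9732e+01, -2.8525e+01,  7.0000e-02,  2.6000e-02,
       -0.0000e+00]), 'position': array([5.49677e+02, 5.70000e-02, 2.40101e+02]), 'tcp_rot': array([ 0.5,  0.5, -0.5,  0.5]), 'wrist_force': array([ 0.086, -0.095,  0.438]), 'moment': array([ 0.024,  0.01 , -0.002]), 'opening': np.float64(92.763)}
[[-0.001  1.     0.   ]
 [ 0.     0.    -1.   ]
 [-1.    -0.001 -0.   ]]
scene [[484.8, 0.0, 327.0], [0.0, 484.8, 201.7], [0.0, 0.0, 1.0]] [[-0.87, -0.27, 0.42], [-0.5, 0.49, -0.71], [-0.01, -0.83, -0.56]] [-101.  887.  820.]
side [[398.2, 0.0, 317.1], [0.0, 398.2, 201.5], [0.0, 0.0, 1.0]] [[-0.7, 0.43, -0.57], [0.71, 0.44, -0.55], [0.01, -0.79, -0.61]] [1087.  460.  666.]
wrist [[276.5, 0.0, 319.4], [0.0, 276.5, 196.0], [0.0, 0.0, 1.0]] [[1.0, 0.0, -0.0], [0.0, -0.97, -0.24], [-0.0, 0.24, -0.97]] [550.  68. 385.]
```

View images.

View pics/scene0.png

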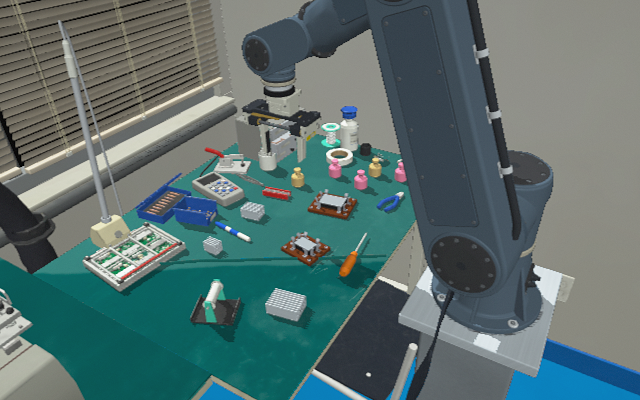

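View pics/side0.png

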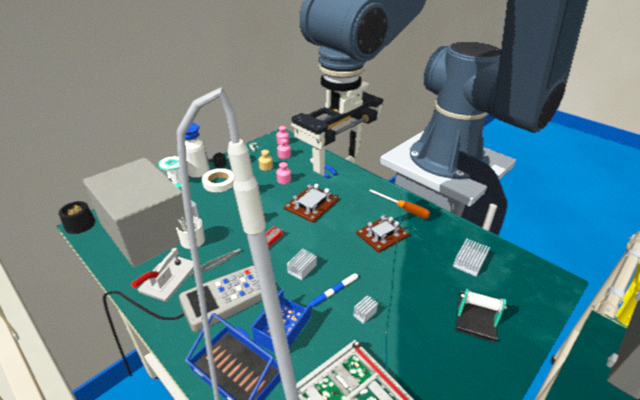

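View pics/wrist0.png

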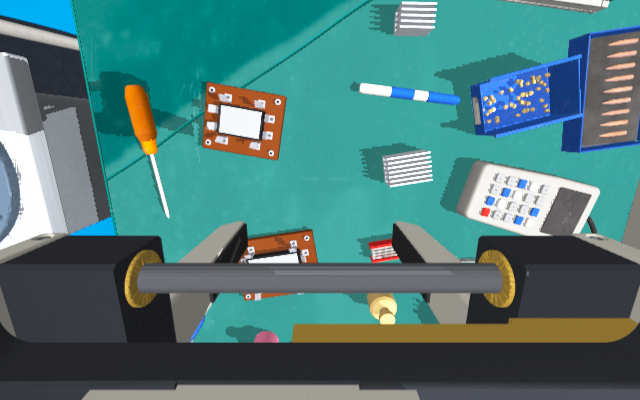

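```bash
python3 - <<'E'
from h import *
S=cam('scene');D=cam('side');W=cam('wrist')
def pr(n,C,uv,z): print(n,p2w(C,uv,z).round(0).tolist())
pr('sinkL',S,[286,303],22);pr('sinkL side',D,[472,256],22)
pr('sinkM',S,[252,211],20);pr('M side',D,[302,264],20);pr('M wrist',W,[408,168],25)
pr('sinkS',S,[213,245],20);pr('S side',D,[366,309],20);pr('S wr',W,[415,18],20)
pr('nestM wr',W,[241,122],23);pr('nestM sc',S,[306,243],23);pr('nestM sd',D,[385,229],23)
pr('nestL sc',S,[333,201],23);pr('nestL sd',D,[313,199],23)
pr('wA sc',S,[297,178],25);pr('wB sc',S,[375,168],25);pr('wB sd',D,[265,161],25);pr('wA wr',W,[382,305],25)
pr('pinks sc',S,[[335,171],[361,181],[400,171]],25);pr('pink sd',D,[[284,174],[284,151],[282,133]],25)
pr('nest corners L wr', W,[[243,238],[316,231]],10); pr('nestM corners',W,[[210,82],[286,97],[277,160],[203,145]],10)
im=cv2.imread('pics/scene0.png'); a=cv2.resize(im[140:225,230:430],None,fx=4,fy=4,interpolation=cv2.INTER_CUBIC)
b=cv2.resize(im[225:335,190:330],None,fx=2,fy=2,interpolation=cv2.INTER_CUBIC)
o=np.zeros((600,800,3),np.uint8);o[:340]=a;o[340:560,:280]=b;cv2.imwrite('pics/c1.png',o)
E
```

```text
sinkL [[373.0, 273.0, 22.0]]
sinkL side [[381.0, 273.0, 22.0]]
sinkM [[659.0, 22.0, 20.0]]
M side [[669.0, 18.0, 20.0]]
M wrist [[666.0, 16.0, 25.0]]
sinkS [[655.0, 194.0, 20.0]]
S side [[663.0, 193.0, 20.0]]
S wr [[662.0, 192.0, 20.0]]
nestM wr [[450.0, 74.0, 23.0]]
nestM sc [[446.0, 73.0, 23.0]]
nestM sd [[448.0, 79.0, 23.0]]
nestL sc [[479.0, -130.0, 23.0]]
nestL sd [[488.0, -128.0, 23.0]]
wA sc [[640.0, -184.0, 25.0]]
wB sc [[452.0, -357.0, 25.0]]
wB sd [[459.0, -361.0, 25.0]]
wA wr [[643.0, -189.0, 25.0]]
pinks sc [[556.0, -279.0, 25.0], [456.0, -265.0, 25.0], [374.0, -378.0, 25.0]]
pink sd [[465.0, -268.0, 25.0], [379.0, -365.0, 25.0], [305.0, -457.0, 25.0]]
nest corners L wr [[439.0, -89.0, 10.0], [545.0, -78.0, 10.0]]
nestM corners [[411.0, 123.0, 10.0], [507.0, 106.0, 10.0], [492.0, 25.0, 10.0], [394.0, 45.0, 10.0]]
```

View pics/c1.png

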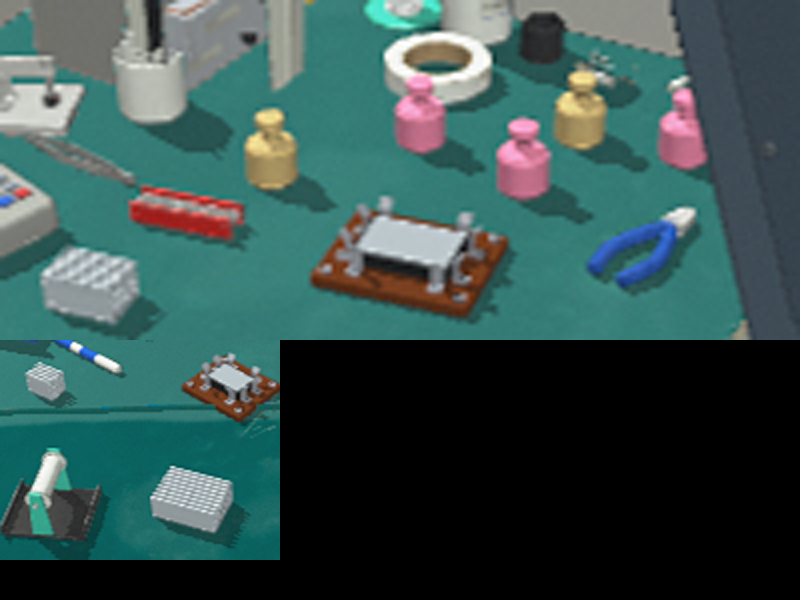

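Scene pictures: brass weights at (297,177) and (375,167), with pink look-alikes at (335,170), (361,180) and (400,170), which I exclude. Large sink is at (286,305), medium at (252,211), small at (213,245). Large nest is at (333,201) and medium nest at (306,243). Next I look closely at the large sink.

carry_out(increments=[[93,12,-35,-40,0,0,0],[93,12,-35,-40,0,0,0],[93,12,-35,-40,0,0,0],[93,12,-35,-40,0,0,0],[93,12,-33,-40,0,0,0],[93,0,0,0,0,0,0]])

```text
t: 0.9
position: [371.3, 204.9, 177.7]
tcp_rot: [-0.5, -0.5, 0.501, -0.499]
wrist_force: [0.9, -0.6, 0.4]
opening: 92.9
```

```bash
cat >> h.py <<'E'
def rpt():
    s=env.sense(); m=R.from_quat(s['tcp_rot']).as_matrix()
    print('t',s['t'].round(2),'pos',np.round(s['position'],1),'jawyaw',np.degrees(np.arctan2(m[1,1],m[0,1])).round(1),'x',m[:,0].round(3),'open',round(float(s['opening']),1),'F',np.round(s['wrist_force'],1),'j6',round(float(s['joints'][5]),2))
E
python3 - <<'E'
from h import *
rpt(); C,im=snap('wrist','w1.png'); print(w2p(C,[[377,273,30]]))
E
```

```text
Traceback (most recent call last):
  File "h.py", line 20, in rpt
    print('t',s['t'].round(2),'pos',np.round(s['position'],1),'jawyaw',np.degrees(np.arctan2(m[1,1],m[0,1])).round(1),'x',m[:,0].round(3),'open',round(float(s['opening']),1),'F',np.round(s['wrist_force'],1),'j6',round(float(s['joints'][5]),2))
              ^^^^^^^^^^^^
AttributeError: 'float' object has no attribute 'round'
```

```bash
sed -i "s/s\['t'\].round(2)/round(float(s['t']),2)/" h.py
python3 - <<'E'
from h import *
rpt(); C,im=snap('wrist','w1.png'); print(w2p(C,[[377,273,30]]))
E
```

```text
t 0.9 pos [371.3 204.9 177.7] jawyaw -0.1 x [-0.001 -0.    -1.   ] open 92.9 F [ 0.9 -0.6  0.4] j6 0.4
[[324.94043935 126.92138933]]
```

View pics/w1.png

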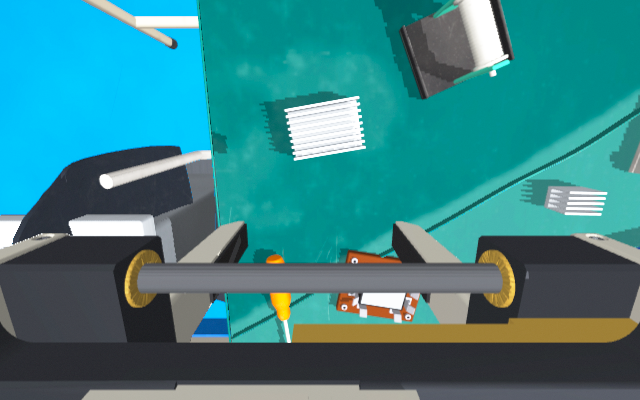

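```bash
cat >> h.py <<'E'
def rect(C,im,box,z,thr=200):
    """bright grey blob in box -> plane z -> centre, sides, yaw of the long side"""
    x0,y0,x1,y1=box; c=im[y0:y1,x0:x1]; m=((c.min(2)>thr)&(c.max(2)*1.-c.min(2)<40)).astype(np.uint8)
    n,l,st,_=cv2.connectedComponentsWithStats(cv2.morphologyEx(m,cv2.MORPH_CLOSE,np.ones((5,5))))
    v,u=np.nonzero((l==1+st[1:,4].argmax())&(m>0)); P=p2w(C,np.c_[u+x0,v+y0],z)[:,:2]
    r=cv2.minAreaRect(P.astype(np.float32)); b=cv2.boxPoints(r); e=b[1]-b[0],b[2]-b[1]
    L=max(e,key=np.linalg.norm); a=(np.degrees(np.arctan2(L[1],L[0]))+90)%180-90
    print('centre',np.round(r[0],1),'sides',np.round(r[1],1),'yaw',a.round(1)); return r,b
E
python3 - <<'E'
from h import *
C=cam('wrist');im=cv2.imread('pics/w1.png')
for t in (140,200): rect(C,im,(270,80,380,170),30,t)
im0=cv2.imread('pics/wrist0.png')
E
```

```text
centre [378.8 270.7] sides [76.6 52.9] yaw 9.5
centre [379.  270.6] sides [76.3 52.8] yaw 9.5
```

carry_out(increments=[[93,8,0,0,10.1,0,0],[93,8,0,0,10.1,0,0],[93,8,0,0,10.1,0,0],[93,8,0,0,10.1,0,0],[93,8,0,0,10.1,0,0],[93,8,0,0,10.1,0,0],[93,8,0,0,10.1,0,0],[93,8,0,0,10.1,0,0],[93,0,0,0,0,0,0]])

```text
t: 2.08
position: [382.6, 197.6, 114.7]
tcp_rot: [0.709, 0.037, -0.704, 0.036]
wrist_force: [-0.1, -0.1, 0.5]
opening: 93.0
```

```bash
cat >> h.py <<'E'
def go(p,yaw):
    """shift (tool axes) and turn about tool x from here to TCP p, jaw yaw"""
    s=env.sense(); m=R.from_quat(s['tcp_rot']).as_matrix(); a=np.degrees(np.arctan2(m[1,1],m[0,1]))
    t=R.from_euler('z',yaw,degrees=True).as_matrix()@np.array([[0,1,0],[0,0,-1],[-1,0,0]])
    print('shift',(m.T@(np.array(p)-s['position'])).round(1),'turn',np.degrees(R.from_matrix(m.T@t).as_rotvec()).round(1))
E
python3 - <<'E'
from h import *
rpt(); go([379,270.7,90],-80.5)
E
```

```text
t 2.08 pos [382.6 197.6 114.7] jawyaw -84.1 x [ 0.007  0.001 -1.   ] open 93.0 F [-0.1 -0.1  0.5] j6 1.84
shift [ 24.7 -73.1  -3.7] turn [-3.6 -0.4  0. ]
```

carry_out(increments=[[93,8,-25,-1,-1.8,-0.2,0],[93,8,-24,-1,-1.8,-0.2,0],[93,8,-24,-1,0,0,0],[93,0,0,0,0,0,0]])

```text
t: 2.58
position: [379.2, 270.7, 92.0]
tcp_rot: [0.705, 0.065, -0.703, 0.064]
wrist_force: [0.6, -0.8, -0.2]
opening: 93.2
```

```bash
python3 - <<'E'
from h import *
rpt(); go([379,270.7,25],-80.5)
E
```

```text
t 2.58 pos [379.2 270.7  92. ] jawyaw -79.6 x [ 0.003  0.001 -1.   ] open 93.2 F [ 0.6 -0.8 -0.2] j6 1.91
shift [67.  -0.   0.4] turn [ 0.9 -0.2  0. ]
```

carry_out(increments=[[93,22,0,0,0.9,0,0],[93,22,0,0,0,0,0],[93,15,0,0,0,0,0],[93,7,0,0,0,0,0],[93,0,0,0,0,0,0],[40,0,0,0,0,0,0],[40,0,0,0,0,0,0],[40,0,0,0,0,0,0],[40,0,0,0,0,0,0],[40,0,0,0,0,0,0]], newtons=30)

```text
t: 3.82
position: [383.5, 268.9, 28.1]
tcp_rot: [0.708, 0.063, -0.701, 0.061]
wrist_force: [-0.4, 0.0, -1.8]
opening: 51.6
```

```bash
python3 - <<'E'
from h import *
rpt(); go([410,-130,180],-80.5)
E
```

```text
t 3.83 pos [383.5 268.9  28.1] jawyaw -80.0 x [ 0.009  0.004 -1.   ] open 51.6 F [-0.4  0.  -1.8] j6 1.91
shift [-153.3  397.    41.9] turn [ 0.5 -0.6  0.1]
```

carry_out(increments=[[40,-20,0,0,0,0,0],[40,-45,0,0,0,0,0],[40,-45,10,0,0,0,0],[40,-40,30,5,0,0,0],[40,0,45,5,0,0,0],[40,0,50,5,0,0,0],[40,0,50,5,0,0,0],[40,0,50,5,0,0,0],[40,0,50,5,0,0,0],[40,0,50,5,0,0,0],[40,0,50,5,0,0,0],[40,0,0,0,0,0,0]])

```text
t: 5.32
position: [409.4, -130.0, 181.8]
tcp_rot: [0.708, 0.063, -0.701, 0.062]
wrist_force: [-0.1, 0.6, -2.1]
opening: 52.1
```

```bash
python3 - <<'E'
from h import *
rpt(); go([410,-130,180],-84); C,im=snap('wrist','w2.png'); print(w2p(C,[[483,-129,23]]))
E
```

```text
t 5.33 pos [ 409.4 -130.   181.8] jawyaw -79.8 x [ 0.009  0.002 -1.   ] open 52.1 F [-0.1  0.6 -2.1] j6 0.97
shift [ 1.8  0.1 -0.6] turn [ 4.2 -0.6  0. ]
[[332.09810452 123.09096702]]
```

View pics/w2.png

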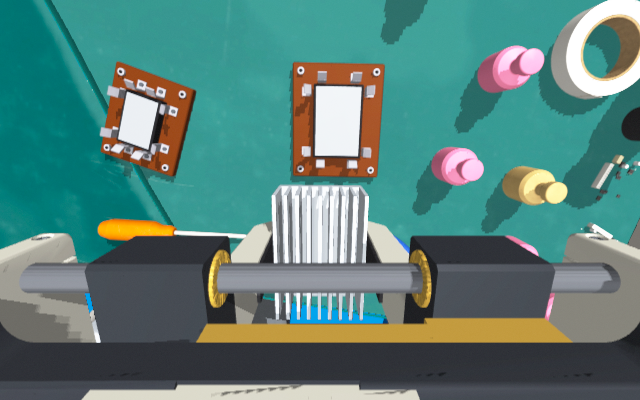

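```bash
cat >> h.py <<'E'
def plate(C,im,box):
    x0,y0,x1,y1=box; c=im[y0:y1,x0:x1].astype(int); m=((c[:,:,2]>90)&(c[:,:,0]<60)&(c[:,:,2]>c[:,:,1]+50)).astype(np.uint8)
    v,u=np.nonzero(cv2.morphologyEx(m,cv2.MORPH_OPEN,np.ones((3,3)))); r=cv2.minAreaRect(p2w(C,np.c_[u+x0,v+y0],10)[:,:2].astype(np.float32)); print('plate',r)
E
python3 - <<'E'
from h import *
C=cam('wrist');im=cv2.imread('pics/w2.png')
for t in(190,215): rect(C,im,(306,75,368,165),23,t)
plate(C,im,(280,55,395,185))
rect(C,im,(112,85,165,158),23,215); plate(C,im,(95,55,205,185))
E
```

```text
centre [ 480.1 -133.3] sides [81.2 46.8] yaw 8.9
centre [ 485.1 -132.5] sides [69.9 46.4] yaw 9.1
plate ((485.1282653808594, -132.45675659179688), (120.16886138916016, 96.4692153930664), 9.013753890991211)
centre [448.5  80.3] sides [39.5 49.9] yaw -10.1
plate ((448.0419006347656, 76.13760375976562), (83.18075561523438, 100.54666900634766), 80.18416595458984)
```

```bash
python3 - <<'E'
from h import *
C=cam('wrist');s=env.sense();m=R.from_quat(s['tcp_rot']).as_matrix()
print(w2p(C,[s['position']+m@np.array([-1.9,y,z]) for z in(-33.9,-38) for y in (-26,26)]))
go([489.1,-131.9,110],-81)
E
```

```text
[[272.8837417  191.68053916]
 [370.56432341 191.80025547]
 [272.57302712 184.13247869]
 [370.92192875 184.25057667]]
shift [ 72.3  17.5 -77.4] turn [ 1.2 -0.5  0.1]
```

```bash
python3 - <<'E'
import cv2,numpy as np
im=cv2.imread('pics/w2.png').astype(int)
m=(im.min(2)>170)
for r in range(182,196): print(r,m[r,265:375].sum(), im[r,[283,300,318,336,354]].min(1) if 1 else 0)
E
```

```text
182 0 [55 60 51 40 46]
183 0 [55 62 57 41 59]
184 0 [ 96 100  78  64  66]
185 0 [163 165 155 152 149]
186 82 [236 193 198 217 193]
187 83 [251 193 206 249 240]
188 81 [251 190 207 253 252]
189 78 [251 192 209 253 252]
190 77 [251 183 189 248 247]
191 73 [251 157 172 226 225]
192 72 [250 137 164 219 202]
193 67 [250 135 161 218 194]
194 67 [243 141 164 219 191]
195 66 [228 140 175 219 182]
```

carry_out(increments=[[40,14,4,-20,0.6,-0.5,0],[40,20,5,-25,0.6,0,0],[40,20,5,-20,0,0,0],[40,18,3,-12,0,0,0],[40,0,0,0,0,0,0],[40,0,0,0,0,0,0]])

```text
t: 6.12
position: [488.8, -126.1, 107.8]
tcp_rot: [-0.704, -0.058, 0.706, -0.056]
wrist_force: [0.2, -0.5, -0.6]
opening: 51.8
```

```bash
python3 - <<'E'
from h import *
rpt(); go([488,-132.1,70],-81)
E
```

```text
t 6.12 pos [ 488.8 -126.1  107.8] jawyaw -80.7 x [-0.002  0.003 -1.   ] open 51.8 F [ 0.2 -0.5 -0.6] j6 1.06
shift [37.8  5.9  1.7] turn [0.3 0.1 0.2]
```

carry_out(increments=[[40,10,6,2,0,0,0],[40,15,0,1,0,0,0],[40,9,0,0,0,0,0],[40,0,0,0,0,0,0]])

```text
t: 6.62
position: [485.9, -132.7, 72.6]
tcp_rot: [-0.704, -0.058, 0.705, -0.057]
wrist_force: [-0.2, 0.3, -1.0]
opening: 52.0
```

```bash
python3 - <<'E'
from h import *
rpt(); go([486.6,-132.3,51],-81)
E
```

```text
t 6.62 pos [ 485.9 -132.7   72.6] jawyaw -80.7 x [-0.002  0.002 -1.   ] open 52.0 F [-0.2  0.3 -1. ] j6 1.05
shift [21.6 -0.2 -0.8] turn [0.3 0.1 0.1]
```

carry_out(increments=[[40,8,0,-0.5,0,0,0],[40,6,0,0,0,0,0],[40,4,0,0,0,0,0],[40,3,0,0,0,0,0],[40,2,0,0,0,0,0]])

```text
t: 7.25
position: [488.4, -132.9, 52.3]
tcp_rot: [0.706, 0.058, -0.704, 0.057]
wrist_force: [-18.6, 4.1, 49.2]
opening: 52.1
```

```bash
python3 - <<'E'
from h import *
rpt(); go([486.6,-132.3,51],-81)
E
```

```text
t 7.25 pos [ 488.4 -132.9   52.3] jawyaw -80.7 x [ 0.002  0.001 -1.   ] open 52.1 F [-18.6   4.1  49.2] j6 1.05
shift [ 1.3 -0.8  1.6] turn [ 0.3 -0.1  0.1]
```

carry_out(increments=[[40,-1,0,1.5,0,0,0],[40,0,0,0,0,0,0]])

```text
t: 7.5
position: [487.6, -133.2, 54.1]
tcp_rot: [0.706, 0.057, -0.703, 0.057]
wrist_force: [-0.5, -0.6, -2.1]
opening: 52.0
```

```bash
python3 - <<'E'
from h import *
rpt(); C,im=snap('side','s1.png'); C2,im2=snap('scene','s1b.png'); u,v=w2p(C,[[485,-132,35]])[0].astype(int);a,b=w2p(C2,[[485,-132,35]])[0].astype(int); print(u,v,a,b)
f=lambda i,u,v:cv2.resize(i[v-45:v+45,u-50:u+50],(400,360),interpolation=cv2.INTER_CUBIC)
C3,im3=snap('wrist','s1c.png')
cv2.imwrite('pics/s1x.png',np.vstack([np.hstack([f(im,u,v),f(im2,a,b)]),cv2.resize(im3[150:340,200:440],(800,240))[:,:800]]))
E
```

```text
t 7.5 pos [ 487.6 -133.2   54.1] jawyaw -80.7 x [ 0.004  0.001 -1.   ] open 52.0 F [-0.5 -0.6 -2.1] j6 1.05
312 194 331 196
```

View pics/s1x.png

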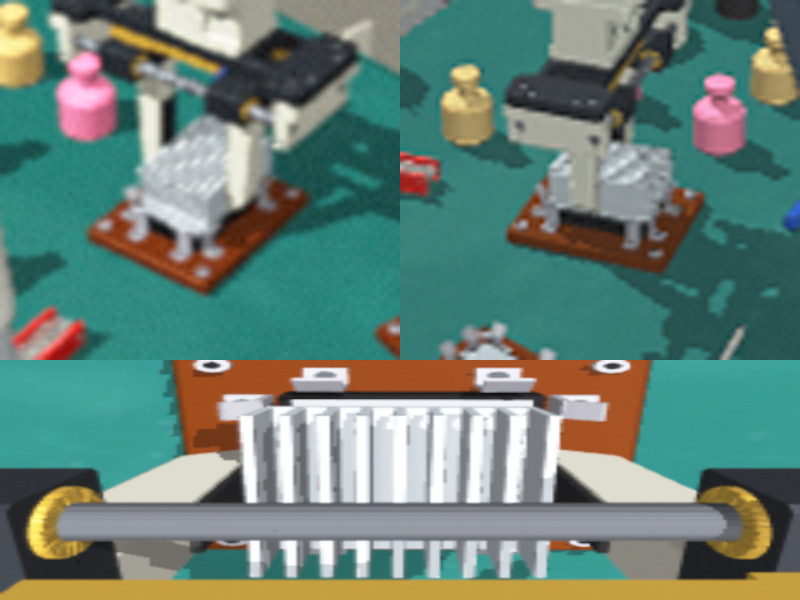

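```bash
python3 - <<'E'
from h import *
C=cam('wrist');im=cv2.imread('pics/s1c.png')
s=env.sense();m=R.from_quat(s['tcp_rot']).as_matrix()
for c in (275,300,320,345): print(c,im[160:200,c].min(1))
n=np.array([485.1,-132.5]);d=np.array([np.cos(np.radians(9)),np.sin(np.radians(9))])
for off in(-4,-2,0,2,4): print(off,w2p(C,[[*(n+(38+off)*d),56],[*(n+(38+off)*d),26],[*(n+(38+off)*d),23]]).round(1).tolist())
print(w2p(C,[[*(n+38*d),22]]))
E
```

```text
275 [ 29  30  30  31  32  31  31  30  29  28  30  30  31  31  33  32  54 191
 236 240 239 227 215 218 217 217 216 218 219 218 209 193 187 186 233 248
 249 250 251 252]
300 [227 170 158 190 226 238 210 159 160 159 162 159 155 157 136  80  19  20
  32  37  46 198 241 240 241 241 220 187 187 189 181 155 140 141 141 142
 142 141 141 142]
320 [ 34  36  36  35  35  34  35  36  36  34  34  36  35  36  35  34  34  41
  48  53  53 182 236 241 241 241 226 195 186 185 185 186 188 171 243 254
 253 253 253 253]
345 [245 243 243 243 243 234 194 160 146 140 147 153 159 158 169 124  19  19
  32  40  47 149 227 242 243 242 227 210 246 253 253 253 253 253 246 213
 186 189 210 222]
-4 [[320.0, 195.8], [319.9, 184.6], [319.9, 183.6]]
-2 [[320.0, 192.2], [320.0, 181.5], [320.0, 180.6]]
0 [[320.0, 188.5], [320.0, 178.4], [320.0, 177.6]]
2 [[320.1, 184.8], [320.0, 175.3], [320.0, 174.5]]
4 [[320.1, 181.1], [320.0, 172.2], [320.0, 171.4]]
[[319.98602117 177.29937346]]
```

```bash
python3 - <<'E'
import cv2
im=cv2.imread('pics/s1c.png');cv2.imwrite('pics/s1d.png',cv2.resize(im[155:240,255:385],None,fx=6,fy=6,interpolation=cv2.INTER_CUBIC))
E
```

```text
(no output)
```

View pics/s1d.png

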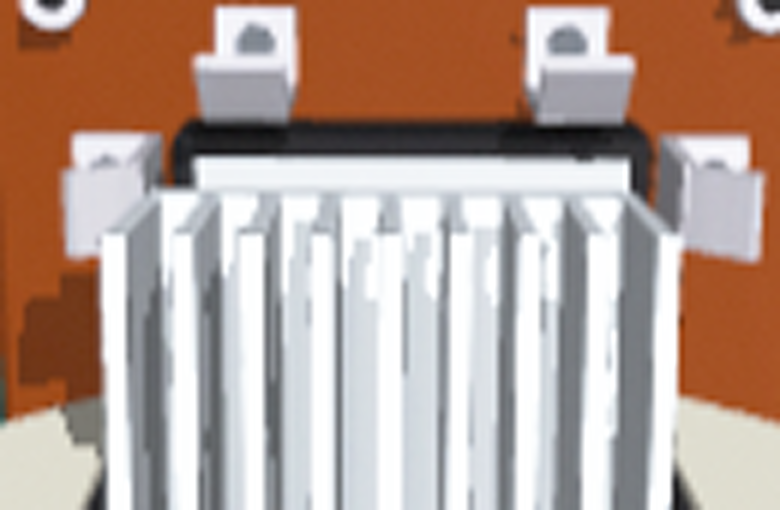

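carry_out(increments=[[40,-8,0,0,0,0,0],[40,-2,0,-4.5,0,0,0],[40,0,0,0,0,0,0],[40,0,0,0,0,0,0]])

```text
t: 8.15
position: [492.1, -132.4, 64.1]
tcp_rot: [0.706, 0.058, -0.704, 0.057]
wrist_force: [0.0, 0.0, -1.8]
opening: 51.8
```

```bash
python3 - <<'E'
from h import *
rpt(); go([486.6,-132.3,51],-81); C,im=snap('wrist','w3.png'); cv2.imwrite('pics/w3c.png',cv2.resize(im[155:240,255:385],None,fx=6,fy=6,interpolation=cv2.INTER_CUBIC))
s=env.sense();m=R.from_quat(s['tcp_rot']).as_matrix()
for z in(-41,-38,-35): print(z,w2p(C,[s['position']+m@np.array([x,0,z]) for x in (-1.9,28)]).round(1).tolist())
n=np.array([485.1,-132.5]);d=np.array([np.cos(np.radians(9)),np.sin(np.radians(9))])
print(w2p(C,[[*(n+38*d),22]]))
E
```

```text
t 8.15 pos [ 492.1 -132.4   64.1] jawyaw -80.7 x [ 0.003  0.001 -1.   ] open 51.8 F [ 0.   0.  -1.8] j6 1.05
shift [13.1 -0.9  5.4] turn [ 0.3 -0.2  0. ]
-41 [[321.7, 178.5], [321.4, 169.8]]
-38 [[321.7, 184.1], [321.4, 174.5]]
-35 [[321.7, 189.6], [321.4, 179.2]]
[[320.16235641 181.16357988]]
```

View pics/w3c.png

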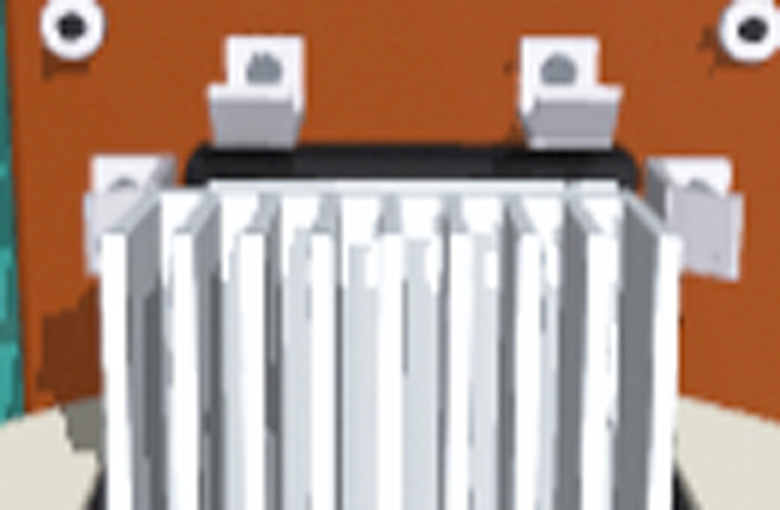

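carry_out(increments=[[40,4,2,0,0,0,0],[40,3,0,0,0,0,0],[40,0,0,0,0,0,0]])

```text
t: 8.57
position: [492.1, -134.4, 56.2]
tcp_rot: [0.706, 0.058, -0.704, 0.057]
wrist_force: [1.0, 0.0, -1.7]
opening: 51.8
```

```bash
python3 - <<'E'
from h import *
rpt(); go([492,-134.4,51],-81)
E
```

```text
t 8.57 pos [ 492.1 -134.4   56.2] jawyaw -80.7 x [ 0.002  0.001 -1.   ] open 51.8 F [ 1.   0.  -1.7] j6 1.05
shift [ 5.2 -0.1  0.1] turn [ 0.3 -0.1  0.1]
```

carry_out(increments=[[40,1.5,0,0,0,0,0],[40,1.5,0,0,0,0,0],[40,0,0,0,0,0,0]])

```text
t: 8.95
position: [492.1, -134.4, 53.0]
tcp_rot: [0.706, 0.058, -0.704, 0.057]
wrist_force: [0.6, -0.3, -2.7]
opening: 51.6
```

```bash
python3 - <<'E'
from h import *
rpt(); go([492,-134.4,51],-81)
E
```

```text
t 8.95 pos [ 492.1 -134.4   53. ] jawyaw -80.7 x [ 0.002  0.001 -1.   ] open 51.6 F [ 0.6 -0.3 -2.7] j6 1.05
shift [ 2.  -0.   0.1] turn [ 0.3 -0.1  0.1]
```

carry_out(increments=[[40,1.2,0,0,0,0,0],[40,1,0,0,0,0,0],[40,1,0,0,0,0,0]])

```text
t: 9.32
position: [492.1, -134.6, 51.9]
tcp_rot: [0.706, 0.058, -0.704, 0.057]
wrist_force: [-6.6, 1.2, 16.1]
opening: 51.5
```

carry_out(increments=[[40,0.5,0,0,0,0,0],[56,0,0,0,0,0,0],[70,0,0,0,0,0,0],[80,0,0,0,0,0,0],[80,-30,0,0,0,0,0],[80,-40,0,30,0,0,0],[80,-30,0,35,0,0,0],[80,0,0,0,0,0,0],[80,0,0,0,0,0,0]])

```text
t: 10.45
position: [426.9, -145.6, 154.1]
tcp_rot: [0.706, 0.058, -0.704, 0.057]
wrist_force: [-0.0, -0.4, 0.0]
opening: 80.2
```

```bash
python3 - <<'E'
from h import *
rpt(); C,im=snap('wrist','w4.png'); u,v=w2p(C,[[486,-133,40]])[0].astype(int); print(u,v)
v0=max(v-70,0);cv2.imwrite('pics/w4c.png',cv2.resize(im[v0:v0+140,u-80:u+80],None,fx=4,fy=4,interpolation=cv2.INTER_CUBIC))
E
```

```text
t 10.45 pos [ 426.9 -145.6  154.1] jawyaw -80.7 x [ 0.003  0.001 -1.   ] open 80.2 F [-0.  -0.4  0. ] j6 0.97
317 134
```

View pics/w4c.png

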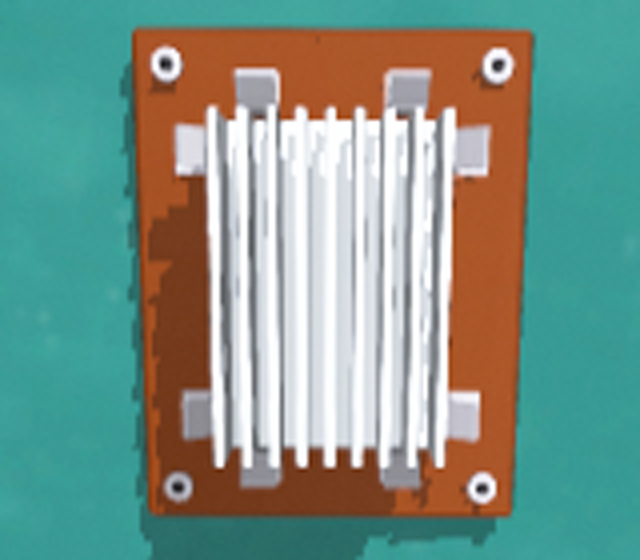

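The large sink sits between all eight tabs and looks level. I'll check it numerically and work out the move to the medium sink.

```bash
python3 - <<'E'
from h import *
C=cam('wrist');im=cv2.imread('pics/w4.png')
rect(C,im,(285,88,355,184),53,200); plate(C,im,(265,65,380,200))
C0=cam('wrist');print()
im0=cv2.imread('pics/wrist0.png')
# start pose camera
c=env.calibration('wrist');T=np.eye(4);T[:3,:3]=[[0,1,0],[0,0,-1],[-1,0,0]];T[:3,3]=[549.7,0,240.1];W=T@np.array(c['tool_from_camera'])
Cs=(C0[0],W[:3,:3],W[:3,3])
for t in(140,200): rect(Cs,im0,(370,135,445,200),30,t)
rect(Cs,im0,(215,100,268,142),23,215);plate(Cs,im0,(195,75,295,168))
go([600,20,180],-81)
E
```

```text
centre [ 485.8 -135.2] sides [79.2 58.5] yaw 11.1
plate ((485.44091796875, -134.33901977539062), (119.6382827758789, 96.8745346069336), 9.112360954284668)

centre [662.  15.] sides [61.1 41.2] yaw 9.2
centre [662.5  13.9] sides [60.6 38.9] yaw 9.0
centre [445.   67.3] sides [45.5 53.2] yaw -9.9
plate ((447.98529052734375, 73.03809356689453), (82.35071563720703, 101.0436019897461), 80.16789245605469)
shift [ -25.5 -135.2 -197.7] turn [ 0.3 -0.2  0. ]
```

carry_out(increments=[[80,-3,-15,-20,0,0,0],[80,-3,-28,-40,0,0,0],[80,-3,-28,-42,0,0,0],[80,-3,-28,-42,0,0,0],[80,-3,-25,-36,0,0,0],[80,0,0,0,0,0,0],[80,0,0,0,0,0,0]])

```text
t: 11.38
position: [590.7, 13.3, 160.8]
tcp_rot: [-0.702, -0.059, 0.707, -0.057]
wrist_force: [0.2, -0.6, 0.2]
opening: 80.1
```

```bash
python3 - <<'E'
from h import *
rpt(); C,im=snap('wrist','w5.png'); u,v=w2p(C,[[664,15,30]])[0].astype(int); print(u,v)
for t in (140,200): r,b=rect(C,im,(u-55,max(v-60,0),u+55,v+60),30,t)
go([*r[0],60],-81)
im=im.copy()
for p in w2p(C,np.c_[b,[30]*4]): cv2.circle(im,tuple(int(x) for x in p),1,(0,0,255),-1)
cv2.imwrite('pics/w5c.png',cv2.resize(im[max(v-60,0):v+60,u-80:u+80],None,fx=4,fy=4))
E
```

```text
t 11.38 pos [590.7  13.3 160.8] jawyaw -80.6 x [-0.007  0.002 -1.   ] open 80.1 F [ 0.2 -0.6  0.2] j6 1.35
332 120
centre [666.1  15.1] sides [55.4 37.3] yaw 9.3
centre [666.1  15.2] sides [55.4 37.3] yaw 9.3
shift [100.3  10.7 -75.5] turn [0.4 0.4 0.2]
```

View pics/w5c.png

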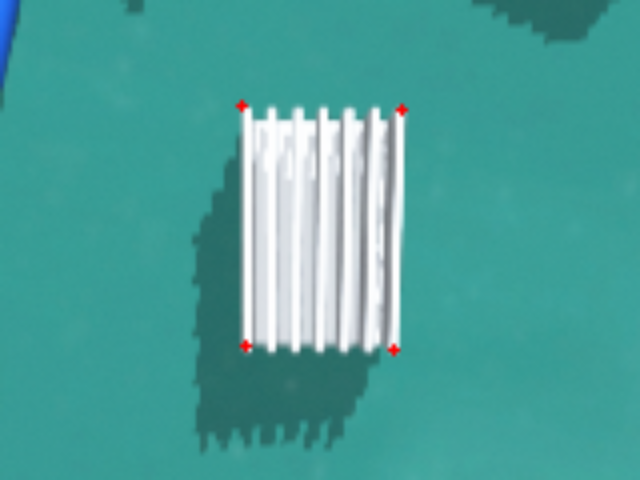

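carry_out(increments=[[75,14,3,-20,0.4,0,0],[75,18,4,-25,0,0.3,0],[75,18,3,-20,0,0,0],[75,15,1,-8,0,0,0],[75,0,0,0,0,0,0],[75,0,0,0,0,0,0]])

```text
t: 12.18
position: [663.2, 10.0, 93.0]
tcp_rot: [-0.704, -0.055, 0.707, -0.052]
wrist_force: [-0.8, 0.5, 0.2]
opening: 74.9
```

```bash
python3 - <<'E'
from h import *
rpt(); go([666,15.1,25.5],-80.7)
E
```

```text
t 12.18 pos [663.2  10.   93. ] jawyaw -81.3 x [-0.004  0.003 -1.   ] open 74.9 F [-0.8  0.5  0.2] j6 1.36
shift [67.5 -4.4 -3.8] turn [-0.6  0.2  0.2]
```

carry_out(increments=[[75,15,-4.5,-3.5,-0.6,0,0],[75,15,0,0,0,0,0],[75,12,0,0,0,0,0],[75,0,0,0,0,0,0]])

```text
t: 12.68
position: [665.3, 15.6, 48.8]
tcp_rot: [-0.703, -0.059, 0.706, -0.056]
wrist_force: [-0.9, -0.4, -0.6]
opening: 75.3
```

```bash
python3 - <<'E'
from h import *
rpt(); go([666,15.1,25.5],-80.7)
E
```

```text
t 12.68 pos [665.3  15.6  48.8] jawyaw -80.6 x [-0.004  0.003 -1.   ] open 75.3 F [-0.9 -0.4 -0.6] j6 1.36
shift [23.3  0.7 -0.7] turn [0.1 0.2 0.2]
```

carry_out(increments=[[75,9,0.5,-0.7,0,0,0],[75,8,0,0,0,0,0],[75,4,0,0,0,0,0],[75,1.5,0,0,0,0,0],[75,0,0,0,0,0,0],[30,0,0,0,0,0,0],[30,0,0,0,0,0,0],[30,0,0,0,0,0,0],[30,0,0,0,0,0,0],[30,0,0,0,0,0,0]], newtons=30)

```text
t: 13.92
position: [666.8, 15.1, 26.0]
tcp_rot: [-0.704, -0.059, 0.705, -0.056]
wrist_force: [0.0, 0.3, -0.5]
opening: 37.7
```

```bash
python3 - <<'E'
from h import *
rpt(); go([390,70,170],-100)
E
```

```text
t 13.93 pos [666.8  15.1  26. ] jawyaw -80.7 x [-0.002  0.003 -1.   ] open 37.7 F [ 0.   0.3 -0.5] j6 1.36
shift [-143.2  -99.5  264.4] turn [19.3  0.1  0.2]
```

carry_out(increments=[[30,-20,0,0,0,0,0],[30,-45,0,0,0,0,0],[30,-45,-5,10,0,0,0],[30,-35,-12,25,0,0,0],[30,0,-17,40,0,0,0],[30,0,-17,40,0,0,0],[30,0,-17,40,0,0,0],[30,0,-17,40,0,0,0],[30,0,-17,40,0,0,0],[30,0,-17,40,0,0,0],[30,0,0,0,9.6,0,0],[30,0,0,0,9.6,0,0]])

```text
t: 15.42
position: [368.4, 89.6, 188.9]
tcp_rot: [0.709, -0.062, -0.699, -0.066]
wrist_force: [0.2, -0.3, -0.7]
opening: 37.9
```

carry_out(increments=[[30,0,0,0,0,0,0],[30,0,0,0,0,0,0]])

```text
t: 15.68
position: [368.7, 89.7, 190.4]
tcp_rot: [0.71, -0.06, -0.698, -0.064]
wrist_force: [0.7, 0.6, -0.5]
opening: 37.5
```

```bash
python3 - <<'E'
from h import *
rpt(); C,im=snap('wrist','w6.png'); u,v=w2p(C,[[448,75,20]])[0].astype(int); print(u,v)
plate(C,im,(u-60,max(v-65,0),u+60,v+65)); rect(C,im,(u-28,v-35,u+28,v+35),23,215)
s=env.sense();m=R.from_quat(s['tcp_rot']).as_matrix()
for z in(-31,-28,-25): print(z,w2p(C,[s['position']+m@np.array([x,y,z]) for x,y in ((-4,-19),(-4,19),(26,0))]).round(1).tolist())
cv2.imwrite('pics/w6c.png',cv2.resize(im[60:260,220:420],(800,600)[0:1]*1+(600,600)[1:] if 0 else (600,600),interpolation=cv2.INTER_CUBIC))
E
```

```text
t 15.68 pos [368.7  89.7 190.4] jawyaw -100.1 x [ 0.018  0.005 -1.   ] open 37.5 F [ 0.7  0.6 -0.5] j6 1.86
322 116
plate ((448.7967224121094, 74.39879608154297), (82.95787811279297, 99.48075866699219), 80.016845703125)
centre [449.3  74.3] sides [32.7 49.3] yaw -10.1
-31 [[285.9, 197.0], [357.9, 197.1], [321.5, 185.3]]
-28 [[286.0, 202.5], [357.7, 202.6], [321.5, 189.9]]
-25 [[286.2, 207.9], [357.5, 208.0], [321.5, 194.5]]
```

View pics/w6c.png

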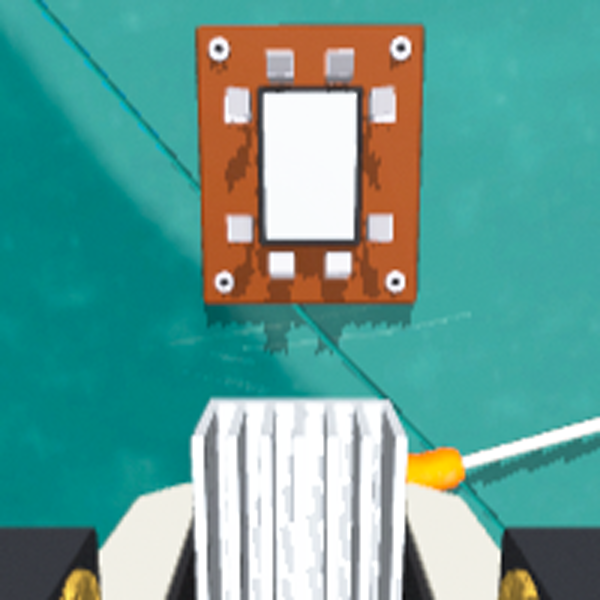

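```bash
python3 - <<'E'
from h import *
go([450.8,73,110],-100)
E
```

```text
shift [ 81.8   2.6 -82.3] turn [-0.1 -1.   0.4]
```

carry_out(increments=[[30,15,0.5,-20,0,-1,0.4],[30,20,1,-25,0,0,0],[30,20,1,-25,0,0,0],[30,15,0,-10,0,0,0],[30,8,0,0,0,0,0],[30,0,0,0,0,0,0],[30,0,0,0,0,0,0]])

```text
t: 16.6
position: [450.3, 73.0, 111.6]
tcp_rot: [0.705, -0.057, -0.705, -0.058]
wrist_force: [-0.5, 0.1, -0.4]
opening: 37.8
```

```bash
python3 - <<'E'
from h import *
rpt(); go([450.8,73,70],-100)
E
```

```text
t 16.6 pos [450.3  73.  111.6] jawyaw -99.4 x [ 0.001  0.001 -1.   ] open 37.8 F [-0.5  0.1 -0.4] j6 1.79
shift [41.6 -0.  -0.4] turn [ 0.6 -0.   0.1]
```

carry_out(increments=[[30,14,0,0,0.6,0,0],[30,14,0,0,0,0,0],[30,9,0,0,0,0,0],[30,0,0,0,0,0,0]])

```text
t: 17.1
position: [450.0, 73.2, 72.5]
tcp_rot: [0.705, -0.061, -0.704, -0.062]
wrist_force: [-0.2, -0.7, -1.5]
opening: 37.6
```

```bash
python3 - <<'E'
from h import *
rpt(); go([450.8,73,49],-100); C,im=snap('wrist','w7.png')
s=env.sense();m=R.from_quat(s['tcp_rot']).as_matrix()
print('sink +z end/mod end',w2p(C,[s['position']+m@np.array([x,0,-26]) for x in (-4,26)]).round(1).tolist(), w2p(C,[[449.3+28*.985,74.3-28*.174,22]]))
cv2.imwrite('pics/w7c.png',cv2.resize(im[150:240,255:385],(780,540),interpolation=cv2.INTER_CUBIC))
E
```

```text
t 17.1 pos [450.   73.2  72.5] jawyaw -100.0 x [ 0.001  0.001 -1.   ] open 37.6 F [-0.2 -0.7 -1.5] j6 1.8
shift [23.5  0.1 -0.8] turn [ 0.  -0.1  0.1]
sink +z end/mod end [[321.8, 206.1], [321.4, 192.9]] [[320.12256456 183.60918458]]
```

View pics/w7c.png

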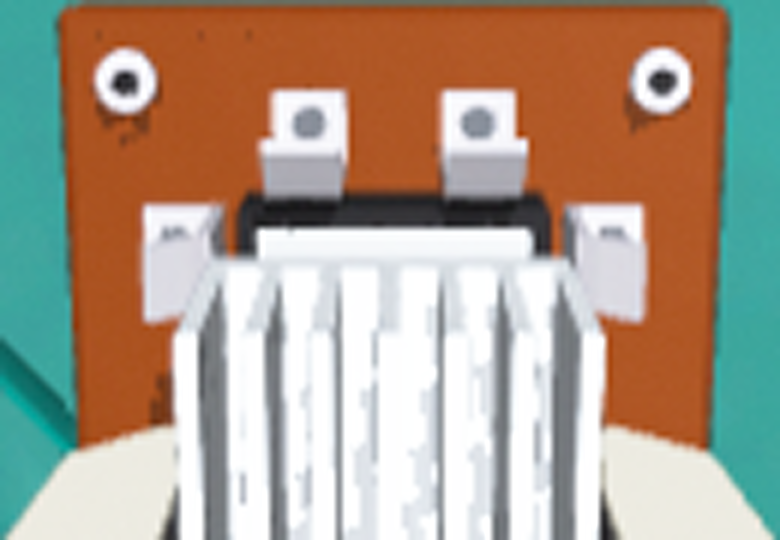

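carry_out(increments=[[30,7,0.3,-1,0,0,0],[30,6,0,0,0,0,0],[30,4,0,0,0,0,0],[30,0,0,0,0,0,0]])

```text
t: 17.65
position: [451.6, 72.8, 55.1]
tcp_rot: [0.705, -0.061, -0.703, -0.062]
wrist_force: [-0.1, -0.5, 0.1]
opening: 37.9
```

```bash
python3 - <<'E'
from h import *
rpt(); go([451.2,73,49],-100)
E
```

```text
t 17.65 pos [451.6  72.8  55.1] jawyaw -100.0 x [ 0.003  0.001 -1.   ] open 37.9 F [-0.1 -0.5  0.1] j6 1.8
shift [ 6.1 -0.2  0.5] turn [ 0.  -0.1  0.1]
```

carry_out(increments=[[30,2,0,0.3,0,0,0],[30,1.5,0,0,0,0,0],[30,1.2,0,0,0,0,0],[30,0.8,0,0,0,0,0]])

```text
t: 18.15
position: [451.5, 72.8, 49.5]
tcp_rot: [0.706, -0.061, -0.703, -0.062]
wrist_force: [0.5, 0.3, -0.8]
opening: 38.0
```

carry_out(increments=[[30,0.8,0,0,0,0,0],[30,0.6,0,0,0,0,0]])

```text
t: 18.4
position: [451.7, 72.8, 48.9]
tcp_rot: [0.706, -0.061, -0.703, -0.062]
wrist_force: [-5.0, -0.5, 19.3]
opening: 37.9
```

carry_out(increments=[[42,0,0,0,0,0,0],[55,0,0,0,0,0,0],[65,0,0,0,0,0,0],[65,0,0,0,0,0,0],[65,-30,0,0,0,0,0],[65,-40,0,30,0,0,0],[65,-35,0,35,0,0,0],[65,0,0,0,0,0,0],[65,0,0,0,0,0,0]])

```text
t: 19.52
position: [386.4, 84.1, 156.0]
tcp_rot: [0.706, -0.061, -0.703, -0.062]
wrist_force: [-0.0, 0.3, 0.2]
opening: 65.3
```

```bash
python3 - <<'E'
from h import *
rpt(); C,im=snap('wrist','w8.png'); u,v=w2p(C,[[449,74,40]])[0].astype(int); print(u,v)
v0=max(v-70,0);cv2.imwrite('pics/w8c.png',cv2.resize(im[v0:v0+140,u-80:u+80],None,fx=4,fy=4,interpolation=cv2.INTER_CUBIC))
rect(C,im,(u-27,max(v-50,0),u+27,v+45),53,200); plate(C,im,(u-60,max(v-65,0),u+60,v+65))
go([567,-174,170],-100)
E
```

```text
t 19.52 pos [386.4  84.1 156. ] jawyaw -100.0 x [ 0.004  0.001 -1.   ] open 65.3 F [-0.   0.3  0.2] j6 1.84
320 131
centre [449.4  74.7] sides [47.4 68.9] yaw -9.9
plate ((448.66058349609375, 74.42399597167969), (83.01339721679688, 99.81059265136719), 80.15428924560547)
shift [ -13.9  222.8 -222.8] turn [ 0.  -0.2  0.1]
```

View pics/w8c.png

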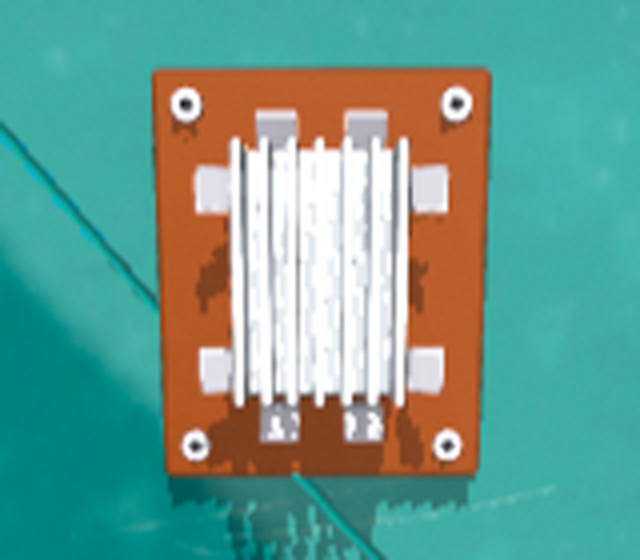

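Medium sink sits centred within its tabs. Next I look at weight A.

carry_out(increments=[[65,-2,20,-20,0,0,0],[65,-2,40,-40,0,0,0],[65,-2,42,-42,0,0,0],[65,-2,42,-42,0,0,0],[65,-2,42,-42,0,0,0],[65,-2,32,-32,0,0,0],[65,0,0,0,0,0,0],[65,0,0,0,0,0,0]])

```text
t: 20.58
position: [569.4, -179.1, 155.5]
tcp_rot: [-0.701, 0.06, 0.708, 0.063]
wrist_force: [0.4, -0.1, -0.0]
opening: 64.8
```

```bash
cat >> h.py <<'E'
def brass(C,im,xy):
    u,v=w2p(C,[[*xy,29]])[0].astype(int); x0,y0=max(u-60,0),max(v-60,0); c=im[y0:v+60,x0:u+60]
    h=cv2.cvtColor(c,cv2.COLOR_BGR2HSV); m=((h[...,0]>14)&(h[...,0]<32)&(h[...,1]>70)&(h[...,2]>90)).astype(np.uint8)
    n,l,st,_=cv2.connectedComponentsWithStats(m); k=1+st[1:,4].argmax(); m=(l==k).astype(np.uint8)
    # fit: silhouette of body (r20, z 0..40) projected, by mask overlap
    from scipy.optimize import minimize
    a=np.linspace(0,2*np.pi,40); ring=np.c_[20*np.cos(a),20*np.sin(a)]; kn=ring*.45
    def sil(p):
        P=np.vstack([np.c_[ring+p,a*0],np.c_[ring+p,a*0+32]]); g=np.zeros(m.shape,np.uint8)
        for Q in (P,np.vstack([np.c_[kn+p,a*0+32],np.c_[kn+p,a*0+58]])):
            h=cv2.convexHull(((w2p(C,Q)-[x0,y0])*16).astype(np.int32)); cv2.fillConvexPoly(g,h,1,shift=4)
        return g
    f=lambda p:float((sil(p)!=m).sum())
    r=minimize(f,xy,method='Nelder-Mead',options=dict(initial_simplex=np.array(xy)+[[0,0],[12,0],[0,12]]))
    print('brass',r.x.round(1),'err px',r.fun,'of',m.sum(),'bbox',st[k]+[x0,y0,0,0,0]); return r.x
E
python3 - <<'E'
from h import *
rpt(); C,im=snap('wrist','w9.png'); p=brass(C,im,[641,-187]); go([*p,90],-100)
E
```

```text
t 20.57 pos [ 569.4 -179.1  155.5] jawyaw -100.0 x [-0.01   0.005 -1.   ] open 64.8 F [ 0.4 -0.1 -0. ] j6 1.36
brass [ 643.2 -190. ] err px 353.0 of 1204 bbox [ 299   95   42   44 1204]
shift [ 64.9  -1.7 -75.4] turn [-0.   0.6  0.2]
```

carry_out(increments=[[65,8,-1,-20,0,0.6,0.2],[65,12,0,-25,0,0,0],[65,12,0,-20,0,0,0],[65,12,0,-10,0,0,0],[65,0,0,0,0,0,0],[65,0,0,0,0,0,0]])

```text
t: 21.38
position: [643.1, -186.3, 109.1]
tcp_rot: [-0.703, 0.06, 0.706, 0.06]
wrist_force: [0.1, -0.3, 0.2]
opening: 65.1
```

```bash
python3 - <<'E'
from h import *
rpt(); go([643,-190.8,60],-100)
E
```

```text
t 21.38 pos [ 643.1 -186.3  109.1] jawyaw -99.8 x [-0.003  0.001 -1.   ] open 65.1 F [ 0.1 -0.3  0.2] j6 1.39
shift [49.1  4.5 -0.8] turn [0.2 0.2 0. ]
```

carry_out(increments=[[65,10,4.5,-0.5,0,0,0],[65,15,0,0,0,0,0],[65,15,0,0,0,0,0],[65,8,0,0,0,0,0],[65,0,0,0,0,0,0],[65,0,0,0,0,0,0]])

```text
t: 22.12
position: [641.7, -191.1, 58.1]
tcp_rot: [-0.703, 0.06, 0.706, 0.06]
wrist_force: [0.5, 0.6, 0.7]
opening: 64.9
```

```bash
python3 - <<'E'
from h import *
rpt(); go([643,-190.8,27],-100)
E
```

```text
t 22.12 pos [ 641.7 -191.1   58.1] jawyaw -99.8 x [-0.003  0.001 -1.   ] open 64.9 F [0.5 0.6 0.7] j6 1.38
shift [31.1 -0.5 -1.3] turn [0.2 0.2 0. ]
```

carry_out(increments=[[65,10,0,-1,0,0,0],[65,10,0,0,0,0,0],[65,6,0,0,0,0,0],[65,2,0,0,0,0,0],[65,0,0,0,0,0,0],[32,0,0,0,0,0,0],[32,0,0,0,0,0,0],[32,0,0,0,0,0,0],[32,0,0,0,0,0,0]], newtons=45)

```text
t: 23.25
position: [643.2, -191.4, 29.2]
tcp_rot: [-0.704, 0.06, 0.705, 0.06]
wrist_force: [-0.4, 0.1, -1.8]
opening: 38.7
```

```bash
python3 - <<'E'
from h import *
rpt(); go([486,-135.3,130],-100)
E
```

```text
t 23.25 pos [ 643.2 -191.4   29.2] jawyaw -99.8 x [-0.002  0.    -1.   ] open 38.7 F [-0.4  0.1 -1.8] j6 1.38
shift [-100.6  -28.6  164.7] turn [ 0.2  0.1 -0. ]
```

carry_out(increments=[[32,-10,0,0,0,0,0],[32,-30,0,0,0,0,0],[32,-40,0,10,0,0,0],[32,-30,-7,40,0,0,0],[32,0,-7,40,0,0,0],[32,0,-7,40,0,0,0],[32,0,-7,34,0,0,0],[32,0,0,0,0,0,0],[32,0,0,0,0,0,0]])

```text
t: 24.38
position: [481.1, -134.0, 145.6]
tcp_rot: [-0.704, 0.06, 0.705, 0.06]
wrist_force: [0.1, -1.4, -4.0]
opening: 38.5
```

```bash
python3 - <<'E'
from h import *
rpt(); s=env.sense(); go([486,-135.3,83],-100)
o=[]
for n in('wrist','side','scene'):
    C,im=snap(n,'x_'+n+'.png'); p=np.array(s['position'])
    m=R.from_quat(s['tcp_rot']).as_matrix()
    # expected body outline if centred: bottom at 29.2 below tcp
    a=np.linspace(0,2*np.pi,60)
    for h in(-29.2,2): 
        q=w2p(C,np.c_[p[0]+20*np.cos(a),p[1]+20*np.sin(a),a*0+p[2]+h])
        for x,y in q: 
            if 0<x<640 and 0<y<400: im[int(round(y)),int(round(x))]=(255,0,255) if h<0 else (255,0,0)
    u,v=w2p(C,[p+[0,0,-15]])[0].astype(int); v=max(v-65,0); c=im[v:v+130,u-65:u+65]; o.append(cv2.resize(c,(266,532)[:1]+(266,) if n!='wrist' else (266,266)))
cv2.imwrite('pics/x.png',cv2.resize(np.hstack(o),None,fx=1,fy=1))
E
```

```text
t 24.38 pos [ 481.1 -134.   145.6] jawyaw -99.8 x [-0.002  0.    -1.   ] open 38.5 F [ 0.1 -1.4 -4. ] j6 1.38
shift [62.5  0.5 -5.2] turn [0.2 0.1 0. ]
```

View pics/x.png

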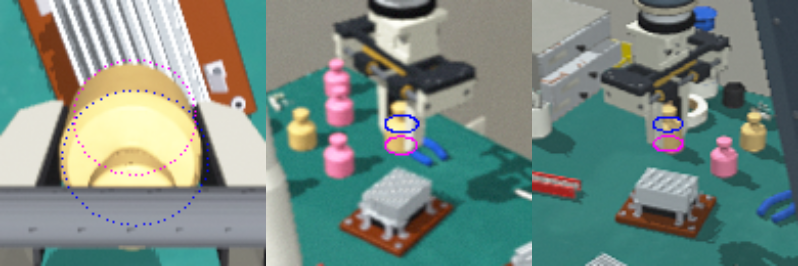

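Weight A is upright and centred in the jaws, matching the projected outline. Next I lower it.

carry_out(increments=[[32,10,0.5,-5,0,0,0],[32,15,0,0,0,0,0],[32,12,0,0,0,0,0],[32,8,0,0,0,0,0],[32,4,0,0,0,0,0],[32,0,0,0,0,0,0],[32,0,0,0,0,0,0]])

```text
t: 25.4
position: [486.5, -135.6, 91.3]
tcp_rot: [-0.703, 0.06, 0.706, 0.061]
wrist_force: [-0.7, 0.7, -4.1]
opening: 38.8
```

```bash
python3 - <<'E'
from h import *
rpt(); go([486,-135.3,82.2],-100)
E
```

```text
t 25.4 pos [ 486.5 -135.6   91.3] jawyaw -99.8 x [-0.004  0.001 -1.   ] open 38.8 F [-0.7  0.7 -4.1] j6 1.38
shift [ 9.1 -0.2  0.5] turn [0.2 0.3 0. ]
```

carry_out(increments=[[32,3.5,0,0.4,0,0,0],[32,2.5,0,0,0,0,0],[32,1.5,0,0,0,0,0],[32,0.8,0,0,0,0,0],[32,0.5,0,0,0,0,0]])

```text
t: 26.02
position: [486.4, -135.6, 82.6]
tcp_rot: [-0.703, 0.06, 0.706, 0.061]
wrist_force: [-0.6, -0.3, -4.4]
opening: 38.4
```

carry_out(increments=[[32,0.6,0,0,0,0,0],[32,0.5,0,0,0,0,0]])

```text
t: 26.28
position: [486.5, -135.7, 82.0]
tcp_rot: [-0.703, 0.06, 0.706, 0.06]
wrist_force: [-4.4, 1.8, 9.5]
opening: 38.3
```

carry_out(increments=[[42,0,0,0,0,0,0],[52,0,0,0,0,0,0],[62,0,0,0,0,0,0],[62,-10,0,0,0,0,0],[62,-30,0,0,0,0,0],[62,-45,0,0,0,0,0],[62,-10,30,9,0,0,0],[62,0,48,15,0,0,0],[62,0,48,15,0,0,0],[62,0,48,15,0,0,0],[62,0,48,12,0,0,0],[62,0,0,0,0,0,0]])

```text
t: 27.78
position: [382.7, -350.3, 187.4]
tcp_rot: [0.706, -0.061, -0.703, -0.058]
wrist_force: [-0.6, 0.5, -0.1]
opening: 62.2
```

```bash
python3 - <<'E'
from h import *
rpt(); C,im=snap('wrist','w10.png'); p=brass(C,im,[455,-359]); go([*p,110],-100)
for n in ('side','scene'): C2,i2=snap(n,'y_'+n+'.png')
E
```

```text
t 27.77 pos [ 382.7 -350.3  187.4] jawyaw -99.7 x [ 0.005 -0.005 -1.   ] open 62.2 F [-0.6  0.5 -0.1] j6 0.91
brass [ 455.7 -362. ] err px 576.0 of 649 bbox [301 101  38  40 649]
shift [ 77.8   0.5 -73.2] turn [ 0.4 -0.3 -0.2]
```

```bash
python3 - <<'E'
from h import *
C=cam('wrist');im=cv2.imread('pics/w10.png')
a=np.linspace(0,2*np.pi,40);ring=np.c_[20*np.cos(a),20*np.sin(a)]
for p in([455.7,-362],[455,-359],[458,-362]):
    P=np.vstack([np.c_[ring+p,a*0],np.c_[ring+p,a*0+32],np.c_[ring*.45+p,a*0+58]]);q=w2p(C,P);print(p,q.min(0).round(),q.max(0).round(), w2p(C,[[*p,58]]).round())
h=cv2.cvtColor(im,cv2.COLOR_BGR2HSV)
for r in range(90,150,6): print(r,[tuple(h[r,c]) and '%d/%d/%d'%tuple(h[r,c]) for c in range(292,352,6)])
E
```

```text
[455.7, -362] [304. 101.] [342. 141.] [[323. 121.]]
[455, -359] [301. 102.] [339. 142.] [[320. 122.]]
[458, -362] [304.  99.] [342. 139.] [[323. 118.]]
90 ['88/164/171', '88/164/169', '88/164/168', '89/161/171', '88/163/171', '88/166/171', '88/164/170', '88/165/170', '87/164/170', '87/164/169']
96 ['89/161/169', '88/162/170', '88/165/170', '88/164/171', '88/162/170', '87/161/170', '88/164/169', '88/162/170', '88/164/168', '88/161/169']
102 ['88/163/169', '88/158/173', '88/159/172', '88/155/171', '27/76/254', '28/73/255', '86/143/171', '87/164/170', '88/162/170', '88/164/169']
108 ['88/165/170', '88/162/170', '81/91/173', '29/64/255', '29/53/255', '29/52/255', '29/50/255', '34/57/218', '88/163/171', '88/158/171']
114 ['89/159/167', '87/169/169', '25/99/251', '26/86/253', '29/63/255', '29/55/255', '29/65/255', '29/65/255', '88/164/169', '88/161/171']
120 ['88/163/167', '89/160/167', '28/75/255', '28/67/255', '29/64/255', '29/60/255', '28/66/255', '28/66/255', '87/170/169', '87/162/172']
126 ['88/160/171', '88/161/171', '24/101/248', '22/108/238', '28/73/254', '28/68/255', '28/70/255', '28/69/255', '87/167/171', '88/160/172']
132 ['88/160/171', '87/154/176', '39/55/135', '21/112/232', '20/114/223', '20/117/222', '24/99/249', '23/94/179', '88/160/169', '88/163/167']
138 ['88/163/166', '88/158/171', '88/158/116', '79/86/121', '20/121/209', '20/120/206', '41/53/139', '89/163/163', '88/164/166', '88/160/166']
144 ['88/164/168', '87/161/170', '88/157/117', '88/158/116', '88/155/115', '90/158/110', '89/157/114', '89/160/164', '89/157/164', '88/158/168']
```

carry_out(increments=[[62,10,-1,-15,0.4,-0.3,0],[62,18,-1,-20,0,0,0],[62,20,0,-20,0,0,0],[62,18,0,-14,0,0,0],[62,8,0,-4,0,0,0],[62,0,0,0,0,0,0],[62,0,0,0,0,0,0]])

```text
t: 28.8
position: [464.9, -352.2, 109.1]
tcp_rot: [-0.704, 0.059, 0.705, 0.058]
wrist_force: [-0.0, -0.5, 0.7]
opening: 62.2
```

```bash
python3 - <<'E'
from h import *
rpt(); go([455.5,-360,60],-100)
E
```

```text
t 28.8 pos [ 464.9 -352.2  109.1] jawyaw -99.5 x [-0.002 -0.002 -1.   ] open 62.2 F [-0.  -0.5  0.7] j6 1.01
shift [49.1  9.1  8. ] turn [ 0.5  0.1 -0.1]
```

carry_out(increments=[[62,4,9,8,0.5,0,0],[62,8,0,0,0,0,0],[62,0,0,0,0,0,0]])

```text
t: 29.18
position: [454.4, -360.9, 97.4]
tcp_rot: [-0.704, 0.063, 0.704, 0.061]
wrist_force: [0.0, -0.0, 0.1]
opening: 62.4
```

```bash
python3 - <<'E'
from h import *
rpt(); go([455.5,-360,28],-100)
E
```

```text
t 29.18 pos [ 454.4 -360.9   97.4] jawyaw -100.1 x [-0.001 -0.003 -1.   ] open 62.4 F [ 0.  -0.   0.1] j6 1.0
shift [69.4 -1.3 -1. ] turn [-0.1 -0.  -0.2]
```

carry_out(increments=[[62,12,-0.6,-0.5,0,0,0],[62,15,0,0,0,0,0],[62,15,0,0,0,0,0],[62,12,0,0,0,0,0],[62,8,0,0,0,0,0],[62,3,0,0,0,0,0],[62,0,0,0,0,0,0]])

```text
t: 30.05
position: [454.7, -360.2, 27.0]
tcp_rot: [-0.704, 0.063, 0.705, 0.061]
wrist_force: [0.8, -0.1, 0.4]
opening: 62.0
```

```bash
python3 - <<'E'
from h import *
rpt(); go([455.5,-360,28],-100)
E
```

```text
t 30.05 pos [ 454.7 -360.2   27. ] jawyaw -100.1 x [-0.001 -0.002 -1.   ] open 62.0 F [ 0.8 -0.1  0.4] j6 1.0
shift [-1.  -0.3 -0.7] turn [-0.1  0.1 -0.2]
```

carry_out(increments=[[32,0,0,0,0,0,0],[32,0,0,0,0,0,0],[32,0,0,0,0,0,0],[32,0,0,0,0,0,0],[32,-10,0,0,0,0,0],[32,-30,0,0,0,0,0],[32,-45,0,0,0,0,0],[32,-45,0,0,0,0,0],[32,-35,0,0,0,0,0],[32,0,0,0,0,0,0]], newtons=45)

```text
t: 31.3
position: [453.5, -357.8, 197.5]
tcp_rot: [-0.703, 0.062, 0.706, 0.062]
wrist_force: [0.7, -0.1, -6.1]
opening: 38.7
```

```bash
python3 - <<'E'
from h import *
rpt(); go([449.5,73.2,190],-100)
E
```

```text
t 31.3 pos [ 453.5 -357.8  197.5] jawyaw -100.1 x [-0.005  0.002 -1.   ] open 38.7 F [ 0.7 -0.1 -6.1] j6 1.0
shift [   8.2 -423.7   79.2] turn [-0.1  0.3  0. ]
```

carry_out(increments=[[32,0,-25,5,0,0,0],[32,0,-45,8,0,0,0],[32,0,-48,9,0,0,0],[32,0,-48,9,0,0,0],[32,0,-48,9,0,0,0],[32,0,-48,9,0,0,0],[32,0,-48,9,0,0,0],[32,0,-48,9,0,0,0],[32,0,-40,8,0,0,0],[32,0,-25,4,0,0,0],[32,0,0,0,0,0,0]])

```text
t: 32.67
position: [438.5, 88.8, 181.8]
tcp_rot: [-0.693, 0.06, 0.716, 0.065]
wrist_force: [-1.2, -0.0, -4.8]
opening: 38.8
```

```bash
python3 - <<'E'
from h import *
rpt(); go([449.5,73.2,100],-100)
E
```

```text
t 32.67 pos [438.5  88.8 181.8] jawyaw -100.1 x [-0.032  0.01  -0.999] open 38.8 F [-1.2 -0.  -4.8] j6 1.83
shift [ 81.2  13.8 -16.2] turn [-0.1  1.9  0.2]
```

carry_out(increments=[[32,10,7,-8,0,1.9,0.2],[32,18,6,-8,0,0,0],[32,18,0,0,0,0,0],[32,15,0,0,0,0,0],[32,8,0,0,0,0,0],[32,0,0,0,0,0,0],[32,0,0,0,0,0,0]])

```text
t: 33.55
position: [447.9, 68.9, 105.1]
tcp_rot: [-0.701, 0.064, 0.707, 0.063]
wrist_force: [1.2, -0.1, -4.8]
opening: 38.7
```

```bash
python3 - <<'E'
from h import *
rpt(); go([449.5,73.2,80],-100)
E
```

```text
t 33.55 pos [447.9  68.9 105.1] jawyaw -100.2 x [-0.009 -0.001 -1.   ] open 38.7 F [ 1.2 -0.1 -4.8] j6 1.8
shift [25.1 -4.6 -1.1] turn [-0.2  0.5 -0.1]
```

carry_out(increments=[[32,6,-4.5,-1,0,0.5,0],[32,6,0,0,0,0,0],[32,4,0,0,0,0,0],[32,2,0,0,0,0,0],[32,0,0,0,0,0,0],[32,0,0,0,0,0,0]])

```text
t: 34.3
position: [450.2, 73.6, 86.6]
tcp_rot: [0.705, -0.064, -0.704, -0.062]
wrist_force: [-0.6, -0.5, -5.3]
opening: 38.7
```

```bash
python3 - <<'E'
from h import *
rpt(); go([449.5,73.2,80],-100)
E
```

```text
t 34.3 pos [450.2  73.6  86.6] jawyaw -100.2 x [ 0.002 -0.002 -1.   ] open 38.7 F [-0.6 -0.5 -5.3] j6 1.81
shift [6.6 0.5 0.7] turn [-0.2 -0.1 -0.1]
```

carry_out(increments=[[32,2.5,0.4,0.5,0,0,0],[32,2,0,0,0,0,0],[32,1,0,0,0,0,0],[32,0.6,0,0,0,0,0],[32,0.6,0,0,0,0,0]])

```text
t: 34.92
position: [450.0, 73.3, 81.0]
tcp_rot: [0.705, -0.064, -0.703, -0.062]
wrist_force: [-4.4, 0.6, 10.2]
opening: 38.3
```

carry_out(increments=[[42,0,0,0,0,0,0],[52,0,0,0,0,0,0],[62,0,0,0,0,0,0],[62,-10,0,0,0,0,0],[62,-30,0,0,0,0,0],[62,-45,0,0,0,0,0],[62,-40,0,20,0,0,0],[62,-20,0,40,0,0,0],[62,0,0,0,0,0,0],[62,0,0,0,0,0,0]])

```text
t: 36.17
position: [390.5, 84.5, 234.6]
tcp_rot: [0.708, -0.063, -0.701, -0.063]
wrist_force: [0.1, -0.1, -0.4]
opening: 61.8
```

```bash
python3 - <<'E'
from h import *
rpt(); o=[]
for n in('side','scene'):
    C,im=snap(n,'z_'+n+'.png'); a=np.linspace(0,2*np.pi,60)
    for x,y in((486,-135.3),(449.5,73.2)):
        u,v=w2p(C,[[x,y,60]])[0].astype(int)
        o.append(cv2.resize(im[v-45:v+45,max(u-60,0):u+60],(400,300),interpolation=cv2.INTER_CUBIC))
        print(n,x,'expected knob top px in crop',((w2p(C,[[x,y,111],[x,y,53]])-[u-60,v-45])*3.33).round().tolist())
cv2.imwrite('pics/z.png',np.vstack([np.hstack(o[:2]),np.hstack(o[2:])]))
E
```

```text
t 36.17 pos [390.5  84.5 234.6] jawyaw -100.2 x [ 0.009 -0.002 -1.   ] open 61.8 F [ 0.1 -0.1 -0.4] j6 1.85
side 486 expected knob top px in crop [[202.0, 96.0], [202.0, 158.0]]
side 449.5 expected knob top px in crop [[210.0, 95.0], [200.0, 159.0]]
scene 486 expected knob top px in crop [[202.0, 102.0], [203.0, 159.0]]
scene 449.5 expected knob top px in crop [[197.0, 97.0], [200.0, 158.0]]
```

View pics/z.png

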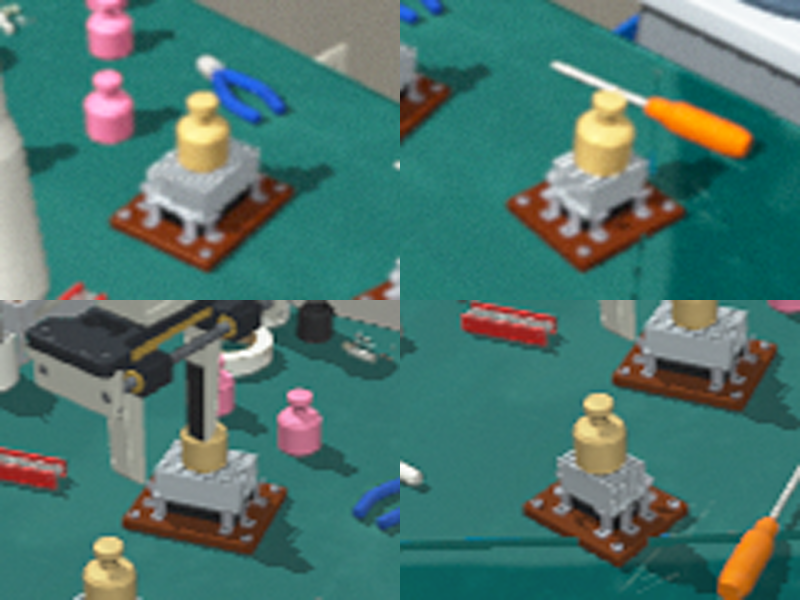

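Both weights stand upright at the middle of their sinks, with knobs at the predicted pixels in the side and scene crops. The gripper is clear.

```bash
python3 -c "
from h import *
env.job_done(); rpt()"
```

```text
the job is handed in; nothing more can be done
the job is handed in; nothing more can be done
```

I seated both heat sinks on their modules, stood a brass weight upright on the middle of each, and handed the job in at about 36 s. The hand-in reported no verdict.

**Sinks:** The wrist camera put the large sink within about 1 mm of its nest centre, though that rectangle fit came out oversized and its yaw read 2° off the plate's. It put the medium sink within about 1 mm of its nest centre, with yaw matching. Both pressed down at the height expected for full seating, within about 1 mm.

**Weights:** The final side and scene views show both weights upright and centred, with the gripper clear. I did not go near the smallest sink and did not re-measure it at the end.

**What went wrong or disagreed:**
- **Large sink:** the first lowering caught on a guide tab, with about 49 N upward on the wrist. I lifted it, shifted it about 5 mm and it then went in.
- **Colour fit for the weights:** the automatic fit was poor, especially for the second weight (576 mismatched pixels against a 649-pixel mask). I placed that grasp from the weight's bounding box, and it gripped normally.

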